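# Put the salvaged part away with its like and close the kit drawer

## Robot

A 6-joint arm with a two-finger parallel gripper is mounted at the origin on the work surface. World frame = base frame: x ahead of the robot, y to its left, z up, the work surface at z = 0. Lengths are in m, angles in rad, forces in N, time in s.
With the tool pointing down it reaches from about 0.275 to 0.825 m from the base axis. Payload 4.9 kg.
Tool frame: the origin (TCP) lies midway between the tips of the shut fingers; the grasp point (between the pads) lies 19 mm behind it (grip_point_offset is the distance from the TCP to the grasp point, in m); z points along the fingers, y is the line along which they close (so a half turn about z gives the same grasp; the last joint's range is limited). The gripper opens to 85 mm and grips with 20 to 120 N. Pads are 22 mm wide; open, the fingers measure 114 mm over their backs; the gripper's body (76 mm by 85 mm) begins 54 mm behind the grasp point. The pads swing forward as they close: fully open they stand 13 mm farther back than shut.
Start: joints at [1.14, 0.326, -0.193, 1.052, 0, 1.437], TCP at [0.161, 0.526, 0.209] pointing down, gripper open.
Joint ranges: [-2.65, 2.65], [-0.97, 1.79], [-1.3, 1.35], [-1.93, 2.1], [-1.47, 1.37], [-3.14, 3.14]. Speed limits (rad/s): [2.57, 2.57, 3.14, 3.14, 3.14, 3.14].

## Interface

Orientations are given as a rotation vector (axis times angle).
In Python, from cell import * gives the robot as it stands. Calls block until the motion is done:
- movep(position, orientation): joint-space move of the TCP to a pose.
- move_l(position, velocity=0.15, rot=None, until_force=None): straight line of the TCP; rot=None keeps the orientation; velocity is the mean speed in m/s. With until_force (N) it stops when the force on the tool has changed by that much, and returns True; else False.
- set_joints(angles): joint-space move.
- let_go() and grab(newtons=None): open the fingers fully, or close them until they stop; newtons is the grip in N (None keeps the last).
- sleep(seconds).
- ik(position, orientation): joint angles nearest the present ones, or None.
- get_state(): the state.
- grab_frame(name): name is "scene" or "side" or "wrist"; returns a dict with "img" (400x640x3 uint8, red, green, blue), "fx", "fy", "cx", "cy" (pixels), "k1" (the pictures are not rectified: a ray, as slopes to the right and down, at radius r is drawn at 1 + k1 r^2 times it, then the intrinsics apply), "cam_to_world" (4x4, takes a point from camera to world coordinates); the wrist camera has in their place "T_tool_cam" (4x4, takes a point from camera to tool coordinates, whose origin is the TCP and whose axes are the flange's). Camera axes: x right, y down, z forward; pixel columns grow to the right and rows downward; lengths in m; the calibration is good to about 2 mm. A picture is of the moment at which its call begins: read the wrist's pose just before it. There is no depth.
A pose or a line that the arm cannot do raises MotionError and nothing moves.
- sign_off(): hands the job in; it is judged then, once.
Trained networks look in the newest picture that a camera, given by its name, has taken for a name from the list of things; names that differ only in an ending like _2 or _b are one class to them, and where a whole thing is asked for, a point or a joint stands for the part that bears it (a point fixed in the world has none). Each returns a list of dicts, best first, with "score" (0 to 1); they miss things now and then, are a little off and sometimes report something else, mostly with a low value. They report only what shows in the picture. A call takes as long as a camera call. They do not tell look-alikes from the thing itself.
- spot_in(camera, name): "centre" ([column, row] in pixels, amid what is visible of it).
- silhouettes(camera, name): "mask" (400x640 bool, what is visible of it) and "centre" ([column, row] in pixels, amid what is visible of it).
- tip_of(camera, name): "centre" ([column, row] in pixels: a listed point, or the origin of a listed thing).
The state is a dict: "clock": time; "q": joint angles; "joint_velocities": joint speeds; "tau": joint torques, N m; "position": TCP position; "eef_rot": TCP orientation; "contact_force": force on the tool from outside, world axes, zero at the start; "wrist_torque": the same for the moment, N m; "finger_gap": opening from 0.0 (shut) to 1.0 (fully open); "grasp_force": force on a finger pad.
Only numpy, scipy, OpenCV 4.12 (cv2) and the standard library are available. Lean on these libraries where they do the work, as an engineer would, in place of code of your own. Each camera call takes 0.05 s, during which the arm holds its last target. There are 200 camera calls.

## Task

One salvaged part stands on the work mat: put it upright in the drawer compartment that already holds a part of the same kind, flat on the compartment's floor. Then push the drawer gently, without slamming it, until it seats fully home. Leave the other two parts on the bench and everything else around where they are, and do not tip anything over.

Things in the scene. Friction and masses are not known exactly. Their poses are not given: they have to be found in the camera images.
- heatsink: Finned aluminium heat sink, a block 64 (its x) by 42 (its y) by 52 high, fins upright and running along its x. One of the three bench parts; which of them starts on the mat varies. Origin: centre of the underside, z up. 0.1 to 0.65 kg. (Sizes in mm.)
- transformer: Mains transformer, 60 (its x) by 44 (its y) by 56 high: dark upright iron core 60 by 28 by 56; through its middle a coppery coil 34 long, 44 across, at heights 8 to 48, under a black plate (40 by 44) at heights 48 to 52. Grip it across y there, 44 wide. One of the three bench parts; which of them starts on the mat varies. Origin: centre of the underside, z up. 0.1 to 0.65 kg. (Sizes in mm.)
- capacitor: Big black capacitor can, upright cylinder 46 diameter and 54 high with two 6 high, 10 wide terminal studs on its top face, 18 apart along its x. One of the three bench parts; which of them starts on the mat varies. Origin: centre of the underside, z up. 0.1 to 0.65 kg. (Sizes in mm.)
- stored_heatsink: The stored part of the same kind, shape and size as heatsink, standing in one of the drawer's three compartments from the start, towards the rear; its compartment changes from start to start. Origin: centre of the underside, z up. (Sizes in mm.)
- stored_transformer: The stored part of the same kind, shape and size as transformer, standing in one of the drawer's three compartments from the start, towards the rear; its compartment changes from start to start. Origin: centre of the underside, z up. (Sizes in mm.)
- stored_capacitor: The stored part of the same kind, shape and size as capacitor, standing in one of the drawer's three compartments from the start, towards the rear; its compartment changes from start to start. Origin: centre of the underside, z up. (Sizes in mm.)
- mat_center (a point): Centre of the thin (1 mm) rectangular work mat, 170 by 210, flat on the bench. The part to put away starts within 45 of it; the other two are at least 140 away. (Sizes in mm.)
- cabinet_front (a point): Middle of the lower front edge of the grey kit cabinet, at bench level. The cabinet is fixed to the bench, 240 deep (its x), 300 wide (its y), 106 high; +x points from this front face to the cabinet's back, z up. (Sizes in mm.)
- drawer (a joint): How far the drawer is out, m: 0 fully home, 0.166 to 0.19 at the start, 0.195 end stop. Pushing it takes 2 to 3 N, and over the sprung catch, met at 0.01, about 5 to 6 N: its crest is at 0.0045, and past it the catch pulls the drawer home to 0. It stays where it is left otherwise.
- drawer_floor (a point): On the drawer's floor (28 above the bench), on its middle line, 30 behind the front panel's inner face; moves with the drawer; axes as the cabinet's. Three equal compartments side by side, 85 wide (y), from x = -30 to 165, centred at y = -87.5, 0, +87.5. Side, rear and divider walls stand 16 above the floor; the front panel 64. Stored parts' centres lie at x = 88 to 120; the front half is free.
- drawer_handle (a point): Middle of the drawer's bar handle: a round horizontal bar 10 thick, 120 long across the drawer (y), 66 above the bench, its axis 25 in front (-x) of the front panel's face. Moves with the drawer. Fully home, it lies 25 towards -x from cabinet_front (in plan). (Sizes in mm.)
- mug: White mug, 80 diameter, 95 high; a bystander. Origin: centre of the underside. (Sizes in mm.)
- screwdriver: Screwdriver, 200 long, lying on the bench; a bystander. Origin: at its underside. (Sizes in mm.)
- jar: Squat brown glass jar, 56 diameter, 50 high, between the bench parts; a bystander. Origin: centre of the underside. (Sizes in mm.)
- multimeter: Black multimeter lying flat, 150 by 75 by 35; a bystander. Origin: centre of the underside. (Sizes in mm.)
- brush: Brush, 170 long, lying on the bench; a bystander. Origin: at its underside. (Sizes in mm.)
- can: Plain aluminium can, 52 diameter, 130 high; a bystander. Origin: centre of the underside. (Sizes in mm.)
Mind the look-alikes: they are no part of the job. What is shaped like the stored_transformer but blue, green or pink is not meant.

How it is judged:
On the way:
1. the part from the mat stands released in the compartment of its like, the drawer still out (((((y of heatsink in the frame of drawer_floor between -0.1225 and -0.0525 m and y of stored_heatsink in the frame of drawer_floor between -0.1225 and -0.0525 m) or (y of heatsink in the frame of drawer_floor between -0.035 and 0.035 m and y of stored_heatsink in the frame of drawer_floor between -0.035 and 0.035 m) or (y of heatsink in the frame of drawer_floor between 0.0525 and 0.1225 m and y of stored_heatsink in the frame of drawer_floor between 0.0525 and 0.1225 m)) and x of heatsink in the frame of drawer_floor between -0.025 and 0.165 m and x of stored_heatsink in the frame of drawer_floor between -0.025 and 0.165 m and z of heatsink in the frame of drawer_floor between -0.006 and 0.006 m and angle between heatsink's own z axis and vertical below 0.12 rad and contact force between heatsink and the fingers below 0.1 N and distance of each of transformer, capacitor from where it was at the start of the episode below 0.03 m and horizontal distance between each of transformer, capacitor and mat_center above 0.11 m) or (((y of transformer in the frame of drawer_floor between -0.1225 and -0.0525 m and y of stored_transformer in the frame of drawer_floor between -0.1225 and -0.0525 m) or (y of transformer in the frame of drawer_floor between -0.035 and 0.035 m and y of stored_transformer in the frame of drawer_floor between -0.035 and 0.035 m) or (y of transformer in the frame of drawer_floor between 0.0525 and 0.1225 m and y of stored_transformer in the frame of drawer_floor between 0.0525 and 0.1225 m)) and x of transformer in the frame of drawer_floor between -0.025 and 0.165 m and x of stored_transformer in the frame of drawer_floor between -0.025 and 0.165 m and z of transformer in the frame of drawer_floor between -0.006 and 0.006 m and angle between transformer's own z axis and vertical below 0.12 rad and contact force between transformer and the fingers below 0.1 N and distance of each of heatsink, capacitor from where it was at the start of the episode below 0.03 m and horizontal distance between each of heatsink, capacitor and mat_center above 0.11 m) or (((y of capacitor in the frame of drawer_floor between -0.1225 and -0.0525 m and y of stored_capacitor in the frame of drawer_floor between -0.1225 and -0.0525 m) or (y of capacitor in the frame of drawer_floor between -0.035 and 0.035 m and y of stored_capacitor in the frame of drawer_floor between -0.035 and 0.035 m) or (y of capacitor in the frame of drawer_floor between 0.0525 and 0.1225 m and y of stored_capacitor in the frame of drawer_floor between 0.0525 and 0.1225 m)) and x of capacitor in the frame of drawer_floor between -0.025 and 0.165 m and x of stored_capacitor in the frame of drawer_floor between -0.025 and 0.165 m and z of capacitor in the frame of drawer_floor between -0.006 and 0.006 m and angle between capacitor's own z axis and vertical below 0.12 rad and contact force between capacitor and the fingers below 0.1 N and distance of each of heatsink, transformer from where it was at the start of the episode below 0.03 m and horizontal distance between each of heatsink, transformer and mat_center above 0.11 m)) and value of joint drawer above 0.08 m), for 0.2 s.
At the end, for the whole second after the job is handed in: Drawer home within 3 mm; the mat's part in the compartment of its stored like (both centres within 35 mm of its middle line), on the floor (6 mm), upright (7 degrees), released, at rest; stored parts upright on the floor; other two bench parts within 30 mm of where they began (((((y of heatsink in the frame of drawer_floor between -0.1225 and -0.0525 m and y of stored_heatsink in the frame of drawer_floor between -0.1225 and -0.0525 m) or (y of heatsink in the frame of drawer_floor between -0.035 and 0.035 m and y of stored_heatsink in the frame of drawer_floor between -0.035 and 0.035 m) or (y of heatsink in the frame of drawer_floor between 0.0525 and 0.1225 m and y of stored_heatsink in the frame of drawer_floor between 0.0525 and 0.1225 m)) and x of heatsink in the frame of drawer_floor between -0.025 and 0.165 m and x of stored_heatsink in the frame of drawer_floor between -0.025 and 0.165 m and z of heatsink in the frame of drawer_floor between -0.006 and 0.006 m and angle between heatsink's own z axis and vertical below 0.12 rad and contact force between heatsink and the fingers below 0.1 N and distance of each of transformer, capacitor from where it was at the start of the episode below 0.03 m and horizontal distance between each of transformer, capacitor and mat_center above 0.11 m) or (((y of transformer in the frame of drawer_floor between -0.1225 and -0.0525 m and y of stored_transformer in the frame of drawer_floor between -0.1225 and -0.0525 m) or (y of transformer in the frame of drawer_floor between -0.035 and 0.035 m and y of stored_transformer in the frame of drawer_floor between -0.035 and 0.035 m) or (y of transformer in the frame of drawer_floor between 0.0525 and 0.1225 m and y of stored_transformer in the frame of drawer_floor between 0.0525 and 0.1225 m)) and x of transformer in the frame of drawer_floor between -0.025 and 0.165 m and x of stored_transformer in the frame of drawer_floor between -0.025 and 0.165 m and z of transformer in the frame of drawer_floor between -0.006 and 0.006 m and angle between transformer's own z axis and vertical below 0.12 rad and contact force between transformer and the fingers below 0.1 N and distance of each of heatsink, capacitor from where it was at the start of the episode below 0.03 m and horizontal distance between each of heatsink, capacitor and mat_center above 0.11 m) or (((y of capacitor in the frame of drawer_floor between -0.1225 and -0.0525 m and y of stored_capacitor in the frame of drawer_floor between -0.1225 and -0.0525 m) or (y of capacitor in the frame of drawer_floor between -0.035 and 0.035 m and y of stored_capacitor in the frame of drawer_floor between -0.035 and 0.035 m) or (y of capacitor in the frame of drawer_floor between 0.0525 and 0.1225 m and y of stored_capacitor in the frame of drawer_floor between 0.0525 and 0.1225 m)) and x of capacitor in the frame of drawer_floor between -0.025 and 0.165 m and x of stored_capacitor in the frame of drawer_floor between -0.025 and 0.165 m and z of capacitor in the frame of drawer_floor between -0.006 and 0.006 m and angle between capacitor's own z axis and vertical below 0.12 rad and contact force between capacitor and the fingers below 0.1 N and distance of each of heatsink, transformer from where it was at the start of the episode below 0.03 m and horizontal distance between each of heatsink, transformer and mat_center above 0.11 m)) and value of joint drawer below 0.003 m and angle between each of stored_heatsink, stored_transformer, stored_capacitor's own z axis and vertical below 0.12 rad and z of each of stored_heatsink, stored_transformer, stored_capacitor in the frame of drawer_floor below 0.006 m and linear speed of each of heatsink, transformer, capacitor below 0.02 m/s); the robot touches nothing.
It fails at once if the drawer is slammed (moves in faster than 0.5 m/s) (velocity of joint drawer below -0.5 m/s).
It fails at once if a part is tipped over (more than 35 degrees) (angle between any of heatsink, transformer, capacitor, stored_heatsink, stored_transformer, stored_capacitor's own z axis and vertical above 0.6 rad).
It fails at once if a bystander is moved by more than 40 mm (distance of any of mug, screwdriver, jar, multimeter, brush, can from where it was at the start of the episode above 0.04 m).
It also fails if it takes over 45 s, if anything falls off the work surface, if the arm or the gripper's body presses on something with over 40 N, if the wrist force passes 120 N, or if a joint passes its speed limit or range.

## Working session

There is one attempt and no reset: what is moved stays moved. The work goes in short steps, each a Python script; the robot and the scene stay as the last script left them, time stands still between calls to the robot, and variables do not carry over. Pictures are saved under pics/ and viewed, at most 10 in all, crops included, and the job is handed in when it is done.

```bash
mkdir -p pics; ls; python3 - <<'E'
from cell import *
import cv2
print(get_state())
for c in ("scene","side"):
    f=grab_frame(c); cv2.imwrite(f"pics/{c}0.png",f["img"][:,:,::-1])
    print(c,{k:v for k,v in f.items() if k!="img"})
    for n in ("heatsink","transformer","capacitor","stored_heatsink","stored_transformer","stored_capacitor","mat_center","cabinet_front","drawer_floor","drawer_handle"):
        print(n,[(d["centre"],round(d["score"],2)) for d in tip_of(c,n)[:4]])
print(get_state()["clock"])
E
```

```text
pics
{'clock': 0.0, 'q': array([ 1.13980857e+00,  3.26971446e-01, -1.93563776e-01,  1.05199909e+00,
        1.81735413e-05,  1.43662096e+00]), 'joint_velocities': array([-0.00196214,  0.00038558, -0.00077114, -0.00040063,  0.00138025,
       -0.00106082]), 'tau': array([-7.55416513e-04, -4.43401551e+01,  2.62442458e+01,  1.53771898e-02,
       -3.20092058e-04,  1.86555462e-05]), 'position': array([0.16057347, 0.52539997, 0.20779449]), 'eef_rot': array([-4.64447907e-01, -3.10656263e+00,  2.61336984e-03]), 'contact_force': array([-0.11813623, -0.46419206,  1.05719691]), 'wrist_torque': array([ 0.01545038,  0.0115979 , -0.00394212]), 'grasp_force': 0.0, 'finger_gap': 0.998414335321023}
scene {'fx': 450.64950201735445, 'fy': 450.64950201735445, 'cx': 320.1074740532047, 'cy': 203.88793772026722, 'k1': -0.008443213409079992, 'cam_to_world': array([[ 0.77928188,  0.4432576 , -0.44299262,  1.09840704],
       [ 0.62650315, -0.56753476,  0.53422664, -0.66225311],
       [-0.01461369, -0.69384941, -0.71997183,  1.01034297],
       [ 0.        ,  0.        ,  0.        ,  1.        ]])}
heatsin
[... 815 characters left out ...]
73798573, -0.46487574,  0.48914989, -0.66038679],
       [ 0.02178499, -0.74089829, -0.67126383,  1.03534799],
       [ 0.        ,  0.        ,  0.        ,  1.        ]])}
heatsink [([320.2, 179.7], 0.74)]
transformer [([273.7, 156.6], 0.72)]
capacitor [([229.5, 200.9], 0.8)]
stored_heatsink [([404.6, 234.5], 0.7), ([231.5, 149.9], 0.61)]
stored_transformer [([450.2, 263.0], 0.96), ([376.1, 221.7], 0.7), ([300.7, 214.1], 0.7), ([432.3, 286.9], 0.65)]
stored_capacitor [([350.6, 212.3], 0.72), ([374.1, 347.7], 0.37)]
mat_center [([230.3, 195.9], 0.7)]
cabinet_front [([379.1, 230.0], 0.77), ([349.9, 248.7], 0.61)]
drawer_floor [([358.0, 245.2], 0.6)]
drawer_handle [([346.9, 247.9], 0.91)]
1.1
```

View pics/scene0.png

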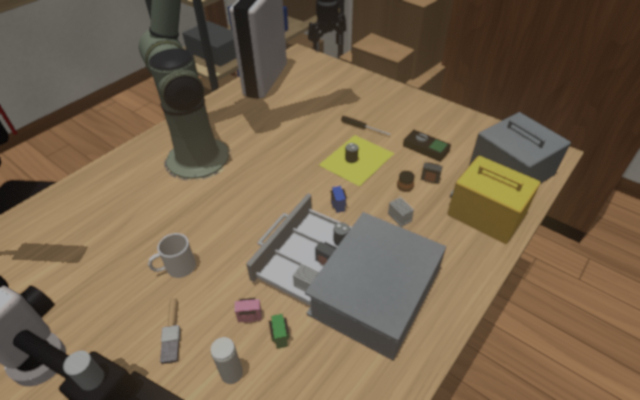

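View pics/side0.png

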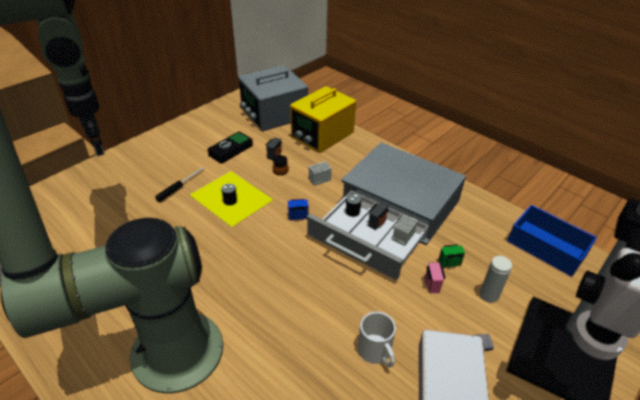

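The mat (yellow) carries the black capacitor: scene (352,155), side (229,198). Its like is the can in the drawer's left-hand compartment: scene (341,236), side (352,208), next to a dark/copper transformer in the middle and the heat sink on the right. The blue (339,199), green and pink transformer shapes are decoys. Next I triangulate.

```bash
cat > h.py <<'E'
from cell import *
import numpy as np, cv2
from scipy.spatial.transform import Rotation as R
def ray(f,px,T=None):
    K=np.array([[f["fx"],0,f["cx"]],[0,f["fy"],f["cy"]],[0,0,1]])
    u=cv2.undistortPoints(np.array([[px]],float),K,np.array([f["k1"],0,0,0,0.]))[0,0]
    T=f["cam_to_world"] if T is None else T
    return T[:3,3],T[:3,:3]@np.array([u[0],u[1],1])
def atz(f,px,z,T=None):
    o,d=ray(f,px,T); return o+d*(z-o[2])/d[2]
def tri(f1,p1,f2,p2):
    o1,d1=ray(f1,p1);o2,d2=ray(f2,p2)
    s=np.linalg.lstsq(np.c_[d1,-d2],o2-o1,rcond=None)[0]
    a,b=o1+s[0]*d1,o2+s[1]*d2
    return (a+b)/2,np.linalg.norm(a-b)
def proj(f,P,T=None):
    T=f["cam_to_world"] if T is None else T
    K=np.array([[f["fx"],0,f["cx"]],[0,f["fy"],f["cy"]],[0,0,1]])
    M=np.linalg.inv(T)
    return cv2.projectPoints(np.array(P,float).reshape(-1,3),cv2.Rodrigues(M[:3,:3])[0],M[:3,3],K,np.array([f["k1"],0,0,0,0.]))[0][:,0]
E
python3 - <<'E'
from h import *
np.set_printoptions(precision=4,suppress=True)
F={c:grab_frame(c) for c in ("scene","side")}
P=dict(cap=([353.2,157.7],[229.5,200.9],.001),scap=([340.8,240.9],[350.6,212.3],.028),strafo=([327.6,259.2],[376.1,221.7],.028),ssink=([306,283.7],[404.6,234.5],.028),
 front=([336.1,270.9],[379.1,230],0),handle=([275.4,227.9],[346.9,247.9],.066),floor=([290,246.7],[358,245.2],.028),blue=([339.8,206.1],[300.7,214.1],0),
 sink=([401.6,217.3],[320.2,179.7],0),trafo=([427,177.6],[273.7,156.6],0))
for n,(a,b,z) in P.items():
    print(n,*tri(F["scene"],a,F["side"],b),atz(F["scene"],a,z)[:2],atz(F["side"],b,z)[:2])
# cabinet top mask -> yaw
for c in F:
    d=silhouettes(c,"cabinet_front")[:1]+silhouettes(c,"drawer_handle")[:1]
    for m in d:
        m=m["mask"].astype(np.uint8); print(c,m.sum(),cv2.boundingRect(m))
# enlarged crop for choice confirmation
im=F["side"]["img"][150:290,190:440,::-1]
a=cv2.resize(im,None,fx=3.2,fy=3.2,interpolation=cv2.INTER_CUBIC); cv2.imwrite("pics/crop.png",a)
E
```

```text
cap [ 0.427   0.3298 -0.0034] 0.00530936610846222 [0.4287 0.3292] [0.4229 0.322 ]
scap [ 0.6269 -0.0038  0.0226] 0.004153929589196918 [ 0.63   -0.0099] [ 0.6232 -0.0049]
strafo [ 0.642  -0.0861  0.0311] 0.002259832181188917 [ 0.6403 -0.0829] [ 0.6442 -0.0856]
ssink [ 0.6496 -0.1836  0.0383] 0.0015367907747338113 [ 0.645  -0.1794] [ 0.6592 -0.1778]
front [ 0.6641 -0.0815 -0.0164] 0.013375955934995147 [ 0.6698 -0.0832] [ 0.647 -0.098]
handle [ 0.4774 -0.111   0.0652] 0.002453554008437373 [ 0.4776 -0.11  ] [ 0.4764 -0.1128]
floor [ 0.5317 -0.1113  0.0296] 0.00551972237729275 [ 0.5315 -0.1135] [ 0.534  -0.1072]
blue [0.5324 0.1157 0.0032] 0.0010442774712091283 [0.5308 0.1176] [0.5351 0.1188]
sink [ 0.7046  0.1957 -0.0045] 0.004815204222095935 [0.7058 0.195 ] [0.699  0.1889]
trafo [0.6794 0.3935 0.0015] 0.002740312517693331 [0.6784 0.397 ] [0.6798 0.393 ]
scene 17223 (246, 193, 201, 167)
scene 4702 (247, 193, 91, 111)
side 10586 (307, 143, 158, 137)
side 4546 (307, 191, 121, 88)
```

View pics/crop.png

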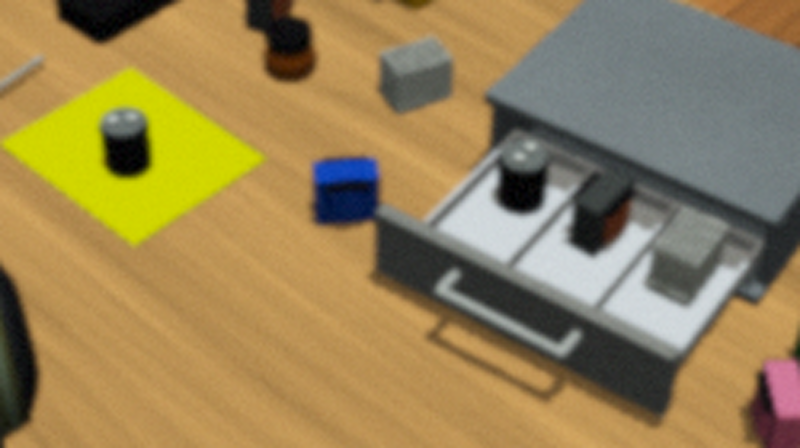

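The crop confirms it. The black can with two studs on the yellow mat is at side (229,196), and its like is in the drawer's left compartment at side (353,205). Next I get the yaw from edges and take a wrist look at the can.

```bash
python3 - <<'E'
from h import *
np.set_printoptions(precision=4,suppress=True)
f=grab_frame("side")
for n,a,b,z in (("top",(343.1,179.7),(433.8,218.8),.106),("handle",(331.3,237.5),(368,261),.068),("panel",(308.1,215),(398.8,260),.092)):
    A,B=atz(f,a,z),atz(f,b,z); d=A-B
    print(n,A[:2],B[:2],np.linalg.norm(d),"yaw",np.degrees(np.arctan2(-d[0],d[1])))
def down(yaw): return R.from_euler("ZX",[yaw,np.pi]).as_rotvec()
q=get_state()["q"]
movep([.40,.30,.26],down(np.radians(8)))
s=get_state();w=grab_frame("wrist");print(s["q"],s["position"],w["T_tool_cam"])
T=np.eye(4);T[:3,:3]=R.from_rotvec(s["eef_rot"]).as_matrix();T[:3,3]=s["position"];T=T@w["T_tool_cam"]
for n in ("capacitor","mat_center"):
    print(n,[(d["centre"],round(d["score"],2),atz(w,d["centre"],.001,T)) for d in tip_of("wrist",n)[:2]])
cv2.imwrite("pics/w1.png",w["img"][:,:,::-1])
c,_=cv2.projectPoints(np.zeros((1,3)),np.zeros(3),np.zeros(3),np.eye(3),None)
print(proj(w,[[.427,.327,.001],[.427,.327,.055]],T))
movep([.47,-.10,.36],down(np.radians(8)))
s=get_state();w=grab_frame("wrist")
T=np.eye(4);T[:3,:3]=R.from_rotvec(s["eef_rot"]).as_matrix();T[:3,3]=s["position"];T=T@w["T_tool_cam"]
np.save("T2.npy",T);print(s["clock"],s["q"])
for n,z in (("drawer_floor",.028),("drawer_handle",.066),("stored_capacitor",.028),("cabinet_front",0)):
    print(n,[(d["centre"],round(d["score"],2),atz(w,d["centre"],z,T)) for d in tip_of("wrist",n)[:2]])
cv2.imwrite("pics/w2.png",w["img"][:,:,::-1])
E
```

```text
top [0.6498 0.0527] [ 0.6946 -0.2384] 0.29455839437823544 yaw 8.760113136419834
handle [ 0.4749 -0.0579] [ 0.4775 -0.1841] 0.12622055703946153 yaw 1.1565684401194973
panel [0.4774 0.0321] [ 0.5165 -0.2512] 0.2859668698046337 yaw 7.859751526142074
[ 0.496   0.2026 -0.2261  1.1422  0.     -2.7854] [0.3999 0.3001 0.26  ] [[-0.0006 -0.9448 -0.3275  0.084 ]
 [ 1.     -0.0006 -0.0001  0.0003]
 [-0.0001 -0.3275  0.9448 -0.1654]
 [ 0.      0.      0.      1.    ]]
capacitor [([303.5, 127.1], 0.6, array([0.4241, 0.323 , 0.001 ]))]
mat_center [([296.0, 115.2], 0.96, array([0.4367, 0.3336, 0.001 ]))]
[[300.4856 124.179 ]
 [297.8253 130.7035]]
9.575 [-0.3632  0.1379 -0.0545  1.3784  0.      2.6385]
drawer_floor [([328.4, 91.4], 0.65, array([ 0.5367, -0.1029,  0.028 ]))]
drawer_handle [([19.1, 117.0], 0.71, array([0.4505, 0.2871, 0.066 ])), ([333.4, 150.0], 0.65, array([ 0.4648, -0.1194,  0.066 ]))]
stored_capacitor [([262.3, 5.9], 0.59, array([ 0.6273, -0.0046,  0.028 ]))]
cabinet_front []
```

View pics/w2.png

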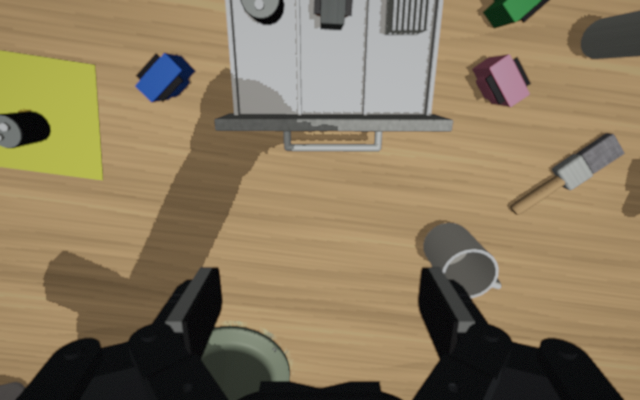

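View pics/w1.png

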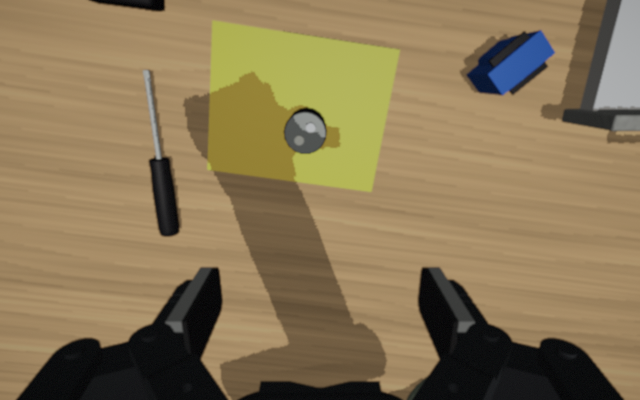

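w1: the can's top centre is at (305,131). w2: the drawer is square to the tool (yaw ≈ 8°), the handle bar is at (333,148), and the left compartment spans columns 236–299 with the stored can at (262,5) and a free front half. Next I grasp the can.

```bash
cat >> h.py <<'E'
def down(yaw): return R.from_euler("ZX",[yaw,np.pi]).as_rotvec()
YAW=np.radians(8); ROT=down(YAW+np.pi)
E
python3 - <<'E'
from h import *
np.set_printoptions(precision=4,suppress=True)
w=grab_frame("wrist");T2=np.load("T2.npy");Tc=w["T_tool_cam"]
T1=np.eye(4);T1[:3,:3]=R.from_rotvec(down(YAW)).as_matrix();T1[:3,3]=[.3999,.3001,.26];T1=T1@Tc
cap=atz(w,(305,131),.055,T1);print("cap",cap)
for n,p,z in (("handle",(333,148),.066),("hL",(285,148),.066),("hR",(381,148),.066),("wallL",(234,100),.044),("divL",(299,100),.044),("divR",(365,100),.044),("mug",(462,250),.05)):
    print(n,atz(w,p,z,T2))
g=np.array([cap[0],cap[1]])
movep([*g,.13],ROT)
move_l([*g,.020],.12)
grab(40)
s=get_state();print(s["clock"],s["q"],s["position"],s["finger_gap"],s["grasp_force"])
move_l([*g,.17],.2)
s=get_state();print(s["clock"],s["finger_gap"],s["grasp_force"])
E
```

```text
cap [0.4277 0.3194 0.055 ]
handle [ 0.4674 -0.1185  0.066 ]
hL [ 0.4585 -0.055   0.066 ]
hR [ 0.4762 -0.1819  0.066 ]
wallL [0.5087 0.0208 0.044 ]
divL [ 0.5209 -0.0651  0.044 ]
divR [ 0.5331 -0.1525  0.044 ]
mug [ 0.3363 -0.3383  0.05  ]
13.3667 [ 0.5032  0.4993 -0.4705  0.5996 -0.0001  0.3635] [0.4283 0.3197 0.0208] 0.5151050140529679 40.04052221775055
14.2667 0.5160770218487176 40.945537090301514
```

```bash
python3 - <<'E'
from h import *
np.set_printoptions(precision=4,suppress=True)
g=[.545,-.018]
movep([*g,.17],ROT)
hit=move_l([*g,.0485],.08,until_force=4)
s=get_state();print(hit,s["clock"],s["position"],s["contact_force"])
let_go(); sleep(.2)
move_l([*g,.20],.2)
movep([.38,-.12,.25],ROT)
s=get_state();print(s["clock"],s["finger_gap"])
for c in ("side","scene"):
    f=grab_frame(c)
    print(c,[(d["centre"],round(d["score"],2),atz(f,d["centre"],.028)[:2]) for d in tip_of(c,"capacitor")],[(d["centre"],atz(f,d["centre"],.066)[:2]) for d in tip_of(c,"drawer_handle")[:1]])
    if c=="side": cv2.imwrite("pics/s2.png",cv2.resize(f["img"][150:300,280:480,::-1],None,fx=3.5,fy=3.5,interpolation=cv2.INTER_CUBIC))
E
```

```text
True 17.0833 [ 0.5448 -0.0179  0.0488] [-0.4925  0.1364  4.8106]
19.5083 0.9996201432360879
side [([334.4, 228.7], 0.77, array([ 0.5373, -0.0159]))] [([346.5, 250.6], array([ 0.4682, -0.1184]))]
scene [([313.1, 225.9], 0.6, array([ 0.5334, -0.0147]))] [([273.9, 226.2], array([ 0.47 , -0.108]))]
```

View pics/s2.png

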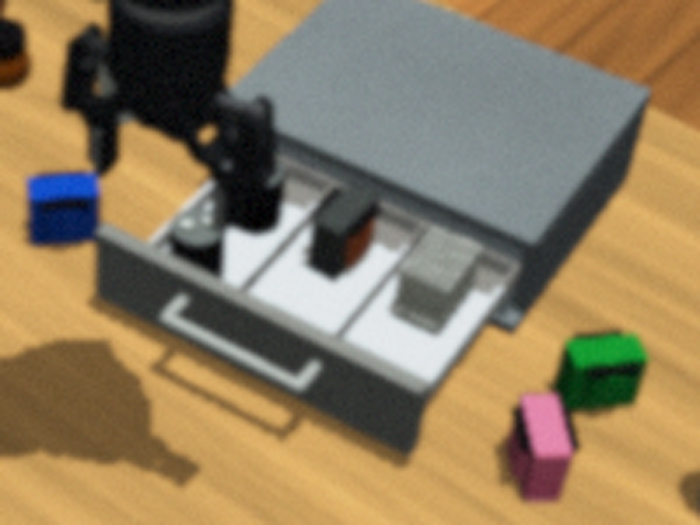

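The can stands upright in the left compartment, at crop (200,235), released, with the stored can behind it; nothing else has moved. Now I push the handle.

```bash
python3 - <<'E'
from h import *
np.set_printoptions(precision=4,suppress=True)
ux=np.array([np.cos(YAW),np.sin(YAW),0]); h=np.array([.470,-.113,.047]); s0=h-.05*ux
grab(20)
movep(s0+[0,0,.1],ROT); move_l(s0,.15)
a=move_l(s0+.18*ux,.09,until_force=15)
s=get_state();print(a,s["clock"],(s["position"]-h)@ux,s["contact_force"])
if not a:
    a=move_l(s0+.245*ux,.035,until_force=13)
    s=get_state();print(a,s["clock"],(s["position"]-h)@ux,s["contact_force"])
f=grab_frame("side"); print([(d["centre"],atz(f,d["centre"],.066)[:2]) for d in tip_of("side","drawer_handle")[:1]])
E
```

```text
False 24.0583 0.12971043065412338 [-0.1779 -1.3411  2.1785]
True 25.1667 0.16537823186059278 [-3.1902 -0.2196  6.9397]
[([379.4, 213.0], array([ 0.6459, -0.0919]))]
```

```bash
python3 - <<'E'
from h import *
np.set_printoptions(precision=4,suppress=True)
ux=np.array([np.cos(YAW),np.sin(YAW),0]); h=np.array([.470,-.113,.047])
s=get_state();p=s["position"];print((p-h)@ux,s["contact_force"])
a=move_l(p+.03*ux,.03,until_force=18)
s=get_state();print(a,s["clock"],(s["position"]-h)@ux,s["contact_force"])
move_l(s["position"]-.05*ux,.1); p=get_state()["position"]; move_l(p+[0,0,.15],.2); movep([.38,-.2,.3],ROT)
f=grab_frame("side"); print([(d["centre"],atz(f,d["centre"],.066)[:2]) for d in tip_of("side","drawer_handle")[:1]])
cv2.imwrite("pics/s3.png",cv2.resize(f["img"][130:300,240:480,::-1],None,fx=3.3,fy=3.3,interpolation=cv2.INTER_CUBIC)); print(get_state()["clock"])
E
```

```text
0.16535031115194523 [-2.7487 -0.8048  6.2668]
True 25.6833 0.16513291887133538 [-2.9574  0.1887  6.7991]
[([378.8, 212.8], array([ 0.6454, -0.0901]))]
28.3167
```

View pics/s3.png

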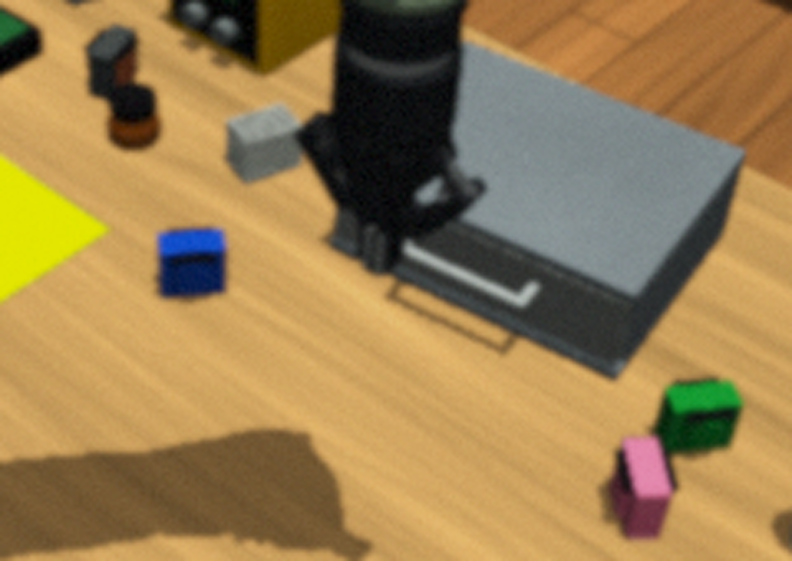

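The drawer front is flush with the cabinet. A second push met 18 N with no further travel, well above the catch's 6 N, and the handle has moved in by about 0.177 m. It is home and the arm is clear.

```bash
python3 -c "
from cell import *
print(sign_off(),get_state()['clock'])"
```

```text
the job is handed in; nothing more can be done
the job is handed in; nothing more can be done
```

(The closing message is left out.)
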